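# Lock the grinding slide with its ball-lock pin

## Robot

A 6-joint arm with a two-finger parallel gripper is mounted at the origin on the work surface. World frame = base frame: x ahead of the robot, y to its left, z up, the work surface at z = 0. Lengths are in m, angles in rad, forces in N, time in s.
With the tool pointing down it reaches from about 0.35 to 0.975 m from the base axis. Payload 7.1 kg.
Tool frame: the origin (TCP) lies at the very end of the fingers, on their centre line; the grasp point (between the pads) lies 19 mm behind it; z points along the fingers, y is the direction in which the jaws open and shut (so a half turn about z gives the same grasp; the last joint's range is limited). The gripper opens to 88 mm and grips with 3 to 60 N. Pads are 20 mm wide; open, the fingers measure 115 mm over their backs; the gripper's body (75 mm by 178 mm) begins 61 mm behind the grasp point.
Start: joints at [1.24, 0.423, 1.63, -0, 1.089, -0.019], TCP at [0.192, 0.595, 0.223] pointing down, gripper open.
Joint ranges: [-3, 3], [-0.9, 2.11], [0.09, 2.58], [-1.31, 4.45], [0.11, 2.69], [-2.54, 2.54]. Speed limits (rad/s): [2.39, 2.39, 3.01, 3.14, 3.14, 3.14].

## Interface

Orientations are given as a rotation vector (axis times angle).
In Python, from cell import ctrl, hand, viewer, job gives the robot as it stands. Calls block until the motion is done:
- ctrl.movep(position, orientation): joint-space move of the TCP to a pose.
- ctrl.move_l(position, max_speed=0.15, rotation=None, max_force=None): straight line of the TCP; rotation=None keeps the orientation; max_speed is the mean speed in m/s. With max_force (N) it stops when the force on the tool has changed by that much, and returns True; else False.
- ctrl.move_j(angles): joint-space move.
- hand.grip(opening, grip_force=None): opening from 0.0 (shut) to 1.0 (fully open); grip_force is the grip in N (None keeps the last); returns when the fingers have stopped.
- ctrl.dwell(seconds).
- ctrl.inverse_kinematics(position, orientation): joint angles nearest the present ones, or None.
- ctrl.read_state(): the state.
- viewer.capture(name): name is "side" or "top"; returns (picture, depth): 420x560x3 uint8, blue, green, red; 420x560 float32, m along the optical axis (not along the pixel's ray), 0 where there is no reading.
- viewer.calibration(name): a dict with "camera_matrix" (3x3 intrinsics, pixels), "D" ([k1, k2, p1, p2, k3] as OpenCV has them; the pictures are not rectified), "R" (3x3) and "t" (3): a world point X has camera coordinates R X + t. Camera axes: x right, y down, z forward; pixel columns grow to the right and rows downward; lengths in m; the calibration is good to about 2 mm. A picture is of the moment at which its call begins. calibration takes no time and is no camera call.
A pose or a line that the arm cannot do raises ctrl.IKError and nothing moves.
- job.sign_off(): hands the job in, once; it reports no verdict.
Trained networks look in the newest picture that a camera, given by its name, has taken for a name from the list of things; names that differ only in an ending like _2 or _b are one class to them, and where a whole thing is asked for, a point or a joint stands for the part that bears it (a point fixed in the world has none). Each returns a list of dicts, best first, with "p" (0 to 1); they miss things now and then, are a little off and sometimes report something else, mostly with a low value. They report only what shows in the picture. A call takes as long as a camera call.
- viewer.spot_in(camera, thing): "position" ([x, y, z] in m, in world coordinates, good to about 4 mm: the middle of the surface that is visible of it).
The state is a dict: "clock": time; "q": joint angles; "qd": joint speeds; "effort": joint torques, N m; "tcp_pos": TCP position; "orientation": TCP orientation; "ft_force": force on the tool from outside, world axes, zero at the start; "torque": the same for the moment, N m; "finger_gap": opening from 0.0 (shut) to 1.0 (fully open).
Only numpy, scipy, OpenCV 4.12 (cv2) and the standard library are available. Lean on these libraries where they do the work, as an engineer would, in place of code of your own. Each camera call takes 0.05 s, during which the arm holds its last target.

## Task

On the jade-carving bench, slide the carriage with the clamped jade fully home so that its hole lines up with the two steel ears. Then take the yellow ball-lock pin out of its rack, put it down (the mat is for that) so that you can take it again with the red thumb button squeezed in against the handle, push it nose first from the robot's side through ears and carriage until its collar is up against the near ear, and let go so that the button springs out and the pin is locked in. Leave the other things on the bench where they are.

Things in the scene. Friction and masses are not known exactly. Their poses are not given: they have to be found in the camera images.
- slideway: Green cast base, 20 mm thick, x -20 to 170 mm, y -225 to 35 mm, with two upright steel ears and a grinding spindle behind left (x over 65 mm, top 180 mm). Origin: on the bench under the near ear's front face. x: the way the pin goes in, away from the robot; y: left, along the slide; z up. Ears: y -28 to 28 mm, tops at 128 mm, near x 0 to 8 mm, far x 38 to 46 mm. The space before them is free.
- hole (a point): Centre of the near ear's hole in its front face, 100 mm above the bench. Axes as the slideway: +x into the hole. Both ears have a 23 mm round hole on this axis, chamfered 1.5 mm on the robot's side; the ears' outer faces are 46 mm apart.
- carriage (a joint): Travel of the aluminium carriage along the slideway's +y, in m: 0 far right, 0.100 home at its end stop, where the 25 mm hole in its tongue (between the ears, slideway x 14 to 32 mm) lines up with the ears' holes. About 3 N of friction; it stays where left. On it, 99 mm behind the knob (slideway x), a clamped jade block 55 mm square, top at 123 mm.
- carriage_knob (a point): Black upright round knob on the carriage, 24 mm in diameter, from 125 to 175 mm above the bench; this point is on its axis at 155 mm. Below 125 mm is the carriage's 18 mm thick upright wall. It moves with the carriage along the slideway's y; when home it is at slideway x = 23 mm, y = -100 mm.
- pin: Ball-lock pin, 168 mm long, about 0.2 kg, steel shank, yellow handle. Origin: on its flat underside (it lies level on it) under the collar's front face; x to the nose, z up; shank axis at z 32 mm. Handle: collar x -14 to 0 and finger plate x -72 to -62 mm, both 36 mm wide, 52 mm high; between them a 48 mm gap open above, a bar 30 mm wide, 9 mm high at the bottom. Centre of mass near x -20 mm.
- pin_collar (a point): On the shank's axis in the collar's front face (pin x = 0, z = 32 mm); axes as the pin. The shank is 20 mm in diameter from here to x = 66 mm. Two dark balls stand out 5 mm sideways (+y and -y) from it at x = 50 to 58 mm; they draw in only as the thumb button goes in. While they are out the pin can neither enter nor leave the holes. Locked, it has 4 mm of play.
- pin_tip (a point): The nose's end, on the axis (pin x = 76 mm, z = 32 mm); axes as the pin. The nose tapers from 20 mm to 10 mm in diameter over its last 10 mm.
- thumb (a joint): Travel of the red thumb button into the handle, in m: 0 out (balls out), 0.008 fully in (balls in). Spring 3 N when out, 8 N when in. To hold it in while carrying the pin, pinch along the pin's length: one finger on the button's rear face, the other on the finger plate's front face, with some 15 to 40 N. The pinch is 30 mm over both faces when out, 22 mm when in.
- thumb_face (a point): Centre of the red button's rear face, a disc 32 mm across, on the shank's axis (pin x = -92 mm, z = 32 mm when out; -84 mm when in). Axes as the pin.
- rack: Fixed plywood rack, 200 x 70 mm, floor 10 mm thick. Origin on the bench; x along the parked pin, nose to +x; the pin's origin lies at x 8, z 10 mm. A back board, 78 mm high, stands 8 mm behind the button, so no finger fits there. A 24 mm high strip before the collar, under the shank, and 16 mm high lips beside the gap (x -72 to -32 mm, y 22 to 27 mm each side) keep the pin in: lift it out.
- mat: Black rubber mat, 200 mm by 130 mm, 3 mm thick, fixed and clear, to lay the pin on. Origin at the centre of its underside, x along its length. Mat and rack lie on opposite sides of the robot, either way round.
- figure: Carved jade figure, bystander, 68 mm across, 88 mm high; origin under its centre. Leave alone.
- lump: Pale jade lump, bystander, 65 x 50 x 42 mm; origin under its centre. Leave alone.
- whetstone: Black whetstone, bystander, 120 x 45 x 22 mm, x along its length; origin under its centre. Leave alone.
- cup: White ceramic cup, bystander, 72 mm across, 70 mm high; origin under its centre. Leave alone.
- brush: Brush, bystander, lying along its x, under 25 mm high; origin on its underside. Leave alone.
- slab: Dark jade slab, bystander, 90 x 60 x 25 mm; origin under its centre. Leave alone.
- bottle: White bottle with a blue cap, bystander, 56 mm across, 130 mm high; origin under its centre. Leave alone.

How it is judged:
On the way, in this order (a step that is already met when the one before it is completed fails the run):
1. the carriage is home against its stop (within 4 mm) (value of joint carriage above 0.096 m), for 0.2 s.
2. the pin's nose is in the near ear's hole with the thumb button held in and the carriage home (x of pin_tip in the frame of hole between 0.015 and 0.09 m and y of pin_tip in the frame of hole between -0.01 and 0.01 m and z of pin_tip in the frame of hole between -0.01 and 0.01 m and value of joint thumb above 0.005 m and value of joint carriage above 0.096 m), for 0.1 s.
At the end, for the whole second after the job is handed in: Carriage within 4 mm of home; the pin through ears and carriage from the robot's side, collar within 6.5 mm of the near ear, on the holes' line (6 mm, 8 mm below, 0.15 rad); button out to under 2 mm, so the balls lock behind the far ear; pin at rest and released (value of joint carriage above 0.096 m and x of pin_collar in the frame of hole above -0.0065 m and y of pin_collar in the frame of hole between -0.006 and 0.006 m and z of pin_collar in the frame of hole between -0.008 and 0.006 m and angle between the x axis of pin and the x axis of slideway, either way round below 0.15 rad and value of joint thumb below 0.002 m and linear speed of pin below 0.02 m/s); the robot touches nothing.
It fails at once if another thing on the bench is moved more than 40 mm (distance of any of figure, lump, whetstone, cup, brush, slab, bottle from where it was at the start of the episode above 0.04 m).
It also fails if it takes over 72 s, if anything falls off the work surface, if the arm or the gripper's body presses on something with over 40 N, if the wrist force passes 120 N, or if a joint passes its speed limit or range.

## Working session

There is one attempt and no reset: what is moved stays moved. The work goes in short steps, each a Python script; the robot and the scene stay as the last script left them, time stands still between calls to the robot, and variables do not carry over. Pictures are saved under pics/ and viewed, and the job is handed in when it is done.

```bash
ls -la; mkdir -p pics; python3 - <<'E'
from cell import ctrl, hand, viewer, job
import cv2, numpy as np
for n in ("side","top"):
    im,d=viewer.capture(n); cv2.imwrite(f"pics/{n}0.png",im); np.save(f"{n}0.npy",d)
    c=viewer.calibration(n); print(n,{k:np.round(v,4).tolist() for k,v in c.items()})
    for t in ["slideway","carriage","carriage_knob","pin","thumb","thumb_face","pin_tip","pin_collar","rack","mat"]:
        print(n,t,[(np.round(r["position"],3).tolist(),round(r["p"],2)) for r in viewer.spot_in(n,t)][:3])
s=ctrl.read_state();print(s)
E
```

```text
total 12
drwxr-xr-x  3 agent agent 4096 Dec  5 22:29 .
drwxr-xr-x 23 root  root  4096 Dec  5 22:29 ..
drwxr-xr-x  2 agent agent 4096 Dec  5 22:29 pics
side {'camera_matrix': [[403.8027, 0.0, 271.4412], [0.0, 403.8027, 210.8309], [0.0, 0.0, 1.0]], 'D': [0.0221, 0.0, 0.0, 0.0, 0.0], 'R': [[0.8964, -0.4433, -0.0023], [-0.3098, -0.6227, -0.7185], [0.3171, 0.6448, -0.6955]], 't': [-0.5016, 0.2593, 1.1556]}
side slideway [([0.703, 0.009, 0.07], 0.8), ([0.425, 0.31, 0.007], 0.21)]
side carriage [([0.67, -0.134, 0.086], 0.79)]
side carriage_knob [([0.669, -0.132, 0.088], 0.87)]
side pin [([0.446, 0.32, 0.044], 0.8), ([0.668, -0.138, 0.087], 0.48), ([0.41, 0.053, 0.021], 0.33)]
side thumb [([0.445, 0.321, 0.046], 0.7)]
side thumb_face []
side pin_tip [([0.446, 0.321, 0.045], 0.57), ([0.669, -0.138, 0.085], 0.37)]
side pin_collar [([0.445, 0.318, 0.044], 0.64), ([0.687, -0.335, 0.046], 0.28)]
side rack [([0.427, 0.314, 0.005], 0.73)]
side mat [([0.443, -0.297, 0.004], 0.9)]
top {'camera_matrix': [[467.6741, 0.0, 280.013], [0.0, 467.6741, 215.3499], [0.0, 0.0, 1.0]], 'D': [0.0213, 0.0, 0.0, 0.0
[... 669 characters left out ...]
.015], 0.4)]
top mat [([0.44, -0.293, 0.006], 0.89)]
{'clock': 1.1, 'q': array([ 1.24001628e+00,  4.23060403e-01,  1.62983964e+00,  3.03964899e-05,
        1.08857614e+00, -1.90053291e-02]), 'qd': array([ 0.00035983,  0.00047192, -0.00070766, -0.00043826,  0.00066795,
       -0.00077043]), 'effort': array([-1.56691985e-03, -5.44577944e+01, -2.74055368e+01,  6.43728278e-02,
        1.68379181e-02, -1.48323636e-05]), 'tcp_pos': array([0.19169859, 0.5949082 , 0.22272357]), 'orientation': array([-4.87774394e-01, -3.10348855e+00, -1.87514476e-04]), 'ft_force': array([-0.10796791, -0.08491573,  0.08197964]), 'torque': array([ 0.04368913, -0.01693408,  0.04261515]), 'finger_gap': 0.999036169600946}
```

View pics/side0.png

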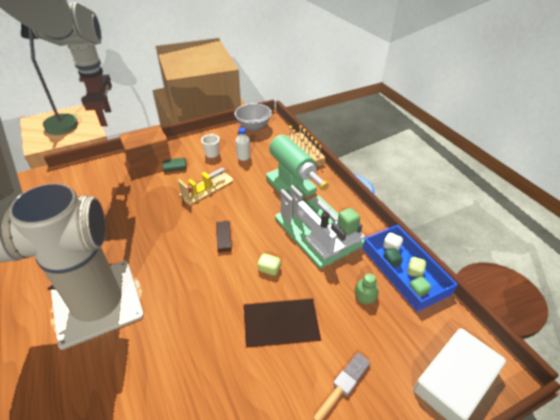

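View pics/top0.png

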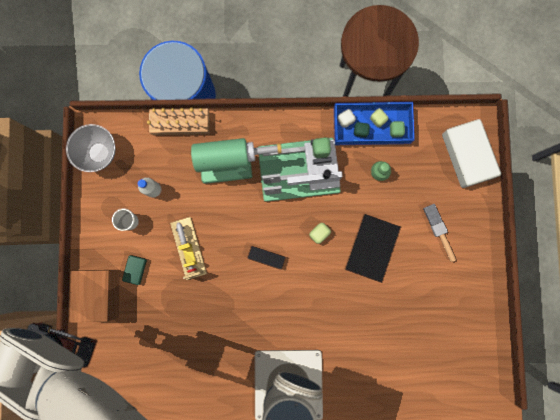

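The pin lies in the rack at about top (187,248), nose toward the slideway. The slideway is at (300,170) with its knob at about (327,174), and the mat at (374,248). I'll zoom in and build height maps.

```bash
cat > h.py <<'E'
import numpy as np, cv2
from scipy.spatial.transform import Rotation as R_
def cloud(d,c):
    h,w=d.shape
    u,v=np.meshgrid(np.arange(w),np.arange(h))
    p=cv2.undistortPoints(np.stack([u,v],-1).reshape(-1,1,2).astype(float),np.array(c["camera_matrix"]),np.array(c["D"])).reshape(h,w,2)
    X=np.dstack([p[...,0]*d,p[...,1]*d,d])
    return (X-np.array(c["t"]))@np.array(c["R"])
def proj(P,c):
    P=np.atleast_2d(P).astype(float)
    rv=cv2.Rodrigues(np.array(c["R"]))[0]
    return cv2.projectPoints(P,rv,np.array(c["t"]),np.array(c["camera_matrix"]),np.array(c["D"]))[0].reshape(-1,2)
E
python3 - <<'E'
from cell import viewer
from h import *
def crop(n,x0,y0,w,h,s,name):
    im=cv2.imread(f"pics/{n}0.png")[y0:y0+h,x0:x0+w]
    return cv2.resize(im,None,fx=s,fy=s,interpolation=cv2.INTER_CUBIC)
a=crop("top",250,130,100,75,4,0);b=crop("side",265,180,100,85,4,0)
c=crop("top",160,210,60,75,5,0);d=crop("side",170,160,75,50,5,0)
def stack(*l):
    H=max(i.shape[0] for i in l); return np.hstack([cv2.copyMakeBorder(i,0,H-i.shape[0],0,6,0) for i in l])
cv2.imwrite("pics/cr1.png",stack(a,b)[:, :800]);cv2.imwrite("pics/cr2.png",stack(c,d))
E
```

```text
(no output)
```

View pics/cr1.png

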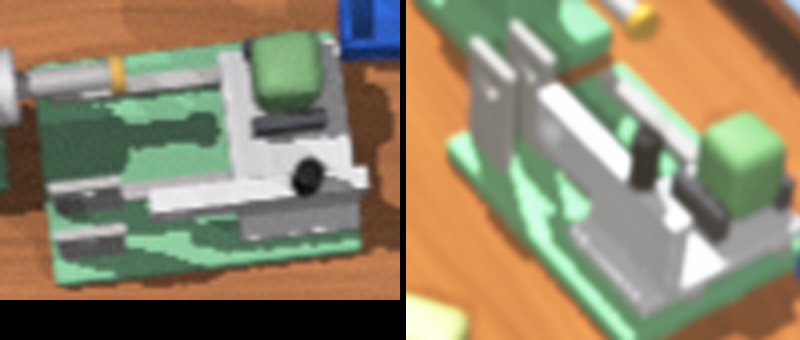

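View pics/cr2.png

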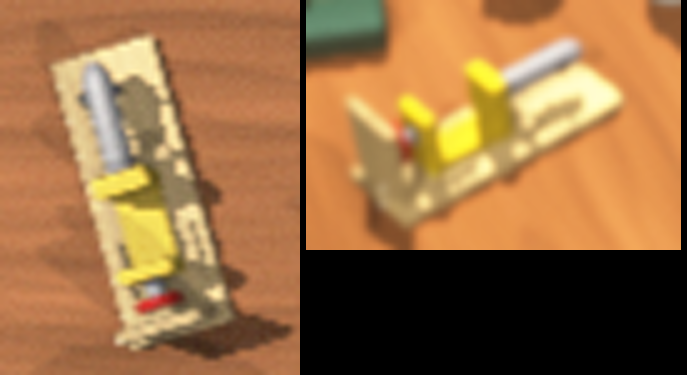

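The bench crop shows the ears at the left, and the black knob upright on the carriage wall, which is at its right end. The rack crop shows the pin lying handle-up with the red button next to the back board. Next I fit box models to both depth clouds.

```bash
cat > fit.py <<'E'
from h import *
from scipy.optimize import least_squares
def boxsdf(P,lo,hi):
    c=(np.array(lo)+hi)/2; e=(np.array(hi)-lo)/2
    q=np.abs(P-c)-e
    return np.linalg.norm(np.maximum(q,0),axis=1)+np.minimum(q.max(1),0)
def zcyl(P,x,y,r,z0,z1):
    d=np.stack([np.hypot(P[:,0]-x,P[:,1]-y)-r,np.abs(P[:,2]-(z0+z1)/2)-(z1-z0)/2],1)
    return np.linalg.norm(np.maximum(d,0),axis=1)+np.minimum(d.max(1),0)
def xcyl(P,y,z,r,x0,x1):
    return zcyl(np.stack([P[:,1]-y,P[:,2]-z,P[:,0]],1),0,0,r,x0,x1)
def U(*l): return np.min(np.abs(np.array(l)),axis=0)
def sdf_union(*l): return np.min(np.array(l),axis=0)
def loc(P,x,y,a,z=0):
    D=P-[x,y,z];c,s=np.cos(a),np.sin(a)
    return np.stack([c*D[:,0]+s*D[:,1],-s*D[:,0]+c*D[:,1],D[:,2]],1)
def slide(P,q):
    k=q-0.1
    return sdf_union(boxsdf(P,[-.02,-.225,0],[.17,.035,.02]),boxsdf(P,[0,-.028,.02],[.008,.028,.128]),boxsdf(P,[.038,-.028,.02],[.046,.028,.128]),
      zcyl(P,.023,-.1+k,.012,.125,.175),boxsdf(P,[.1221-.0275,-.1275+k,.07],[.1221+.0275,-.0725+k,.123]))
def pinf(P,b=0):
    return sdf_union(boxsdf(P,[-.014,-.018,0],[0,.018,.052]),boxsdf(P,[-.072,-.018,0],[-.062,.018,.052]),boxsdf(P,[-.062,-.015,0],[-.014,.015,.009]),
      xcyl(P,0,.032,.01,0,.066),xcyl(P,0,.032,.0075,.066,.076),xcyl(P,0,.032,.016,-.092+b,-.087+b))
E
cat > f1.py <<'E'
from cell import viewer
from fit import *
for cams in (["top"],["side"],["top","side"]):
    P=np.vstack([cloud(np.load(f"{n}0.npy"),viewer.calibration(n)).reshape(-1,3) for n in cams])
    # slideway
    S=P[(abs(P[:,0]-.73)<.16)&(P[:,1]>-.3)&(P[:,1]<.13)&(P[:,2]>.010)&(P[:,2]<.19)]
    def f(v): 
        d=slide(loc(S,*v[:3],v[4]),v[3]); return np.clip(d,-.012,.012)
    best=min((least_squares(f,[x,y,a,q,0],loss='soft_l1',f_scale=.003,diff_step=1e-4,x_scale=[.01,.01,.05,.01,.003]) for x in(.66,.69) for y in(0.02,.05) for a in (0.03,.08) for q in(0,.02,.04)),key=lambda r:r.cost)
    print(cams,len(S),"slide x y a q dz",np.round(best.x,4),"cost",best.cost, "inl",np.mean(abs(f(best.x))<.004))
    Q=P[(P[:,0]>.33)&(P[:,0]<.56)&(P[:,1]>.25)&(P[:,1]<.4)&(P[:,2]>.015)&(P[:,2]<.1)]
    def g(v):
        L=loc(Q,*v[:3],v[3]); return np.clip(sdf_union(pinf(L-[.0,0,.01]),boxsdf(L,[-.112,-.035,0],[-.1,.035,.078])),-.01,.01)
    b=min((least_squares(g,[x,y,a,0],loss='soft_l1',f_scale=.003,diff_step=1e-4,x_scale=[.01,.01,.05,.003]) for x in(.43,.45) for y in(.31,.33) for a in (.1,.2,.3)),key=lambda r:r.cost)
    print("  pin x y a dz",np.round(b.x,4),b.cost,len(Q),"inl",np.mean(abs(g(b.x))<.004))
E
python3 f1.py
```

```text
['top'] 5388 slide x y a q dz [ 5.878e-01  3.800e-02  2.918e-01 -6.000e-04 -5.000e-04] cost 0.09211256309395743 inl 0.3305493689680772
  pin x y a dz [4.633e-01 3.364e-01 2.616e-01 3.000e-04] 0.0025533851213834966 551 inl 0.7622504537205081
['side'] 5723 slide x y a q dz [0.6292 0.0405 0.1015 0.2388 0.0008] cost 0.11112350971640035 inl 0.3038616110431592
  pin x y a dz [4.595e-01 3.323e-01 2.934e-01 4.000e-04] 0.0020805885849865253 513 inl 0.7680311890838206
['top', 'side'] 11111 slide x y a q dz [0.624  0.0357 0.1264 0.1304 0.    ] cost 0.20695452885838594 inl 0.3156331563315633
  pin x y a dz [4.650e-01 3.351e-01 2.791e-01 3.000e-04] 0.004176977836341108 1064 inl 0.8110902255639098
```

```bash
cat >> h.py <<'E'
def ray(px,c,z):
    p=cv2.undistortPoints(np.array([[px]],float),np.array(c["camera_matrix"]),np.array(c["D"])).reshape(2)
    R=np.array(c["R"]);o=-R.T@np.array(c["t"]);d=R.T@np.array([p[0],p[1],1]); return o+d*(z-o[2])/d[2]
E
python3 - <<'E'
from cell import viewer
from fit import *
c=viewer.calibration("top")
for nm,u,v,z in [("baseNL",57,284,.02),("baseNR",360,248,.02),("earN_L top",53,235,.128),("earN_R",126,228,.128),("earF_L",48,185,.128),("earF_R",122,180,.128),("knob",306,165,.175)]:
    print(nm,np.round(ray((250+(u-1.5)/4,130+(v-1.5)/4),c,z),4))
c=viewer.calibration("side")
for nm,u,v,z in [("baseNL",42,145,.02),("baseNR",230,338,.02),("earN_L top",68,42,.128),("earN_R",110,80,.128),("earF_L",105,25,.128),("earF_R",150,65,.128),("knob",240,135,.175)]:
    print(nm,np.round(ray((265+(u-1.5)/4,180+(v-1.5)/4),c,z),4))
for n in("top","side"):
    P=cloud(np.load(f"{n}0.npy"),viewer.calibration(n)).reshape(-1,3)
    M=np.zeros((170,220),np.float32)  # 2mm
    i=((.86-P[:,0])/.002).astype(int);j=((.12-P[:,1])/.002).astype(int)
    k=(i>=0)&(i<170)&(j>=0)&(j<220)
    np.maximum.at(M,(i[k],j[k]),P[k,2])
    m=cv2.applyColorMap((np.clip(M/.2,0,1)*255).astype(np.uint8),cv2.COLORMAP_JET); m=cv2.resize(m,None,fx=3,fy=3,interpolation=cv2.INTER_NEAREST)
    cv2.imwrite(f"pics/hm_{n}.png",m)
E
```

```text
baseNL [0.6024 0.0712 0.02  ]
baseNR [ 0.6286 -0.1836  0.02  ]
earN_L top [0.6271 0.0691 0.128 ]
earN_R [0.6317 0.0118 0.128 ]
earF_L [0.6668 0.0725 0.128 ]
earF_R [0.6698 0.0144 0.128 ]
knob [ 0.6702 -0.126   0.175 ]
baseNL [0.6055 0.0644 0.02  ]
baseNR [ 0.6398 -0.1846  0.02  ]
earN_L top [0.6282 0.0637 0.128 ]
earN_R [0.6369 0.0085 0.128 ]
earF_L [0.665 0.069 0.128]
earF_R [0.6739 0.0099 0.128 ]
knob [ 0.6669 -0.1291  0.175 ]
```

View pics/hm_top.png

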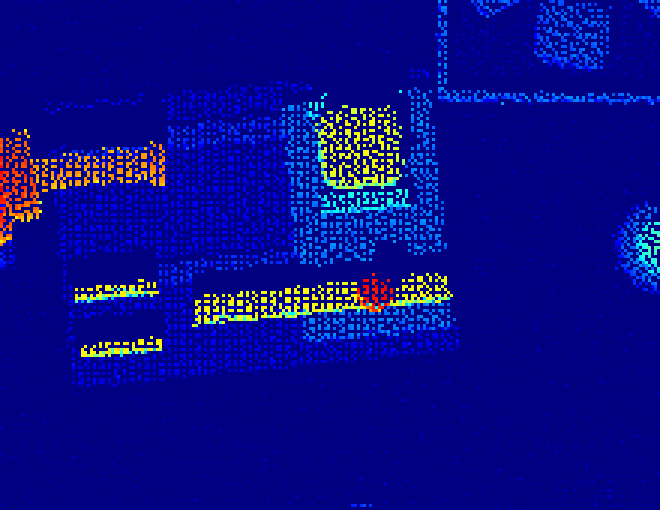

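View pics/hm_side.png

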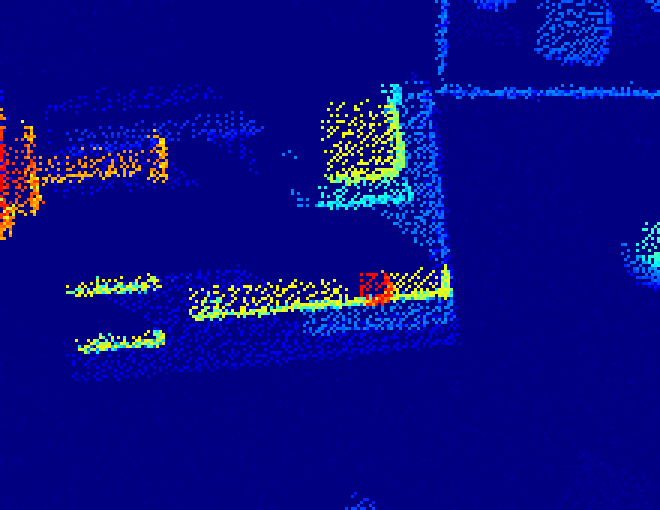

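Both height maps show the ears, the wall with the knob on it, the jade and the base. The yaw is about 0.1. I'll refit from that start and include the wall.

```bash
cat > f2.py <<'E'
from cell import viewer
from fit import *
def slide2(P,q):
    k=q-0.1
    return sdf_union(slide(P,q),boxsdf(P,[.014,-.152+k,.02],[.032,.022+k,.125]))
for cams in (["top"],["side"],["top","side"]):
    P=np.vstack([cloud(np.load(f"{n}0.npy"),viewer.calibration(n)).reshape(-1,3) for n in cams])
    L0=loc(P,.632,.04,.1)
    S=P[(L0[:,0]>-.03)&(L0[:,0]<.18)&(L0[:,1]>-.24)&(L0[:,1]<.045)&(L0[:,2]>.010)&(L0[:,2]<.185)&~((L0[:,0]>.06)&((L0[:,1]>-.12)|(L0[:,2]<.05)))&~((L0[:,0]>.06)&(L0[:,2]>.13))]
    def f(v): 
        d=slide2(loc(S,*v[:3],v[4]),v[3]); return np.clip(d,-.01,.01)
    b=min((least_squares(f,[.632,.04,.1,q,0],loss='soft_l1',f_scale=.002,diff_step=1e-4,x_scale=[.01,.01,.05,.01,.003]) for q in(.02,.03,.04)),key=lambda r:r.cost)
    r=f(b.x);print(cams,len(S),"slide",np.round(b.x,4),b.cost,"inl",np.mean(abs(r)<.003))
E
python3 f2.py; python3 - <<'E'
from cell import viewer
from fit import *
# pin overlay / colour-based check
for n in("top","side"):
    c=viewer.calibration(n); im=cv2.imread(f"pics/{n}0.png"); P=cloud(np.load(f"{n}0.npy"),c)
    hsv=cv2.cvtColor(im,cv2.COLOR_BGR2HSV)
    m=(hsv[...,0]>22)&(hsv[...,0]<34)&(hsv[...,1]>190)&(hsv[...,2]>100)&(abs(P[...,0]-.45)<.15)&(abs(P[...,1]-.33)<.1)
    Y=P[m]; t=Y[Y[:,2]>.057]; print(n,m.sum(),"z hist",np.percentile(Y[:,2],[2,50,98]).round(4),"tops",len(t))
    ang=.27;u=np.array([np.cos(ang),np.sin(ang)]);s=t[:,:2]@u
    mid=(s.min()+s.max())/2
    for g in (t[s>mid],t[s<=mid]): print("  ",g.mean(0).round(4),len(g))
    m=((hsv[...,0]<8)|(hsv[...,0]>174))&(hsv[...,1]>180)&(abs(P[...,0]-.38)<.06)&(abs(P[...,1]-.31)<.06); print("  red",m.sum(),P[m].mean(0).round(4))
    m=(abs(P[...,0]-.44)<.2)&(abs(P[...,1]+.3)<.2)&(P[...,2]<.015)&(hsv[...,2]<40)
    k,l,st,ce=cv2.connectedComponentsWithStats(m.astype(np.uint8)); i=1+st[1:,4].argmax(); M=P[l==i]
    r=cv2.minAreaRect(M[:,:2].astype(np.float32)*1000);print("  mat",r,np.median(M[:,2]))
E
```

```text
['top'] 2656 slide [ 0.6254  0.0361  0.094   0.0308 -0.0008] 0.014291164050741685 inl 0.5734186746987951
['side'] 3390 slide [6.293e-01 4.070e-02 9.840e-02 2.920e-02 2.000e-04] 0.011805506960265102 inl 0.7631268436578171
['top', 'side'] 6046 slide [ 6.281e-01  4.010e-02  9.690e-02  2.950e-02 -3.000e-04] 0.028728263645006333 inl 0.6222295732715846Traceback (most recent call last):
  File "<stdin>", line 8, in <module>
    return _quantile_unchecked(
        a, q, axis, out, overwrite_input, method, keepdims, weights)
    return _ureduce(a,
                    func=_quantile_ureduce_func,
    ...<5 lines>...
                    overwrite_input=overwrite_input,
                    method=method)
    r = func(a, **kwargs)
    result = _quantile(arr,
                       quantiles=q,
    ...<2 lines>...
                       out=out,
                       weights=wgt)
    slices_having_nans = np.isnan(arr[-1, ...])
                                  ~~~^^^^^^^^^
IndexError: index -1 is out of bounds for axis 0 with size 0
```

```bash
cat > ov.py <<'E'
from cell import viewer
from fit import *
def boxl(lo,hi):
    c=np.array([[x,y,z] for x in(lo[0],hi[0]) for y in (lo[1],hi[1]) for z in(lo[2],hi[2])]);e=[(i,j) for i in range(8) for j in range(i+1,8) if bin(i^j).count('1')==1]; return c,e
def glob(L,x,y,a,z=0):
    c,s=np.cos(a),np.sin(a); return np.stack([c*L[:,0]-s*L[:,1]+x,s*L[:,0]+c*L[:,1]+y,L[:,2]+z],1)
def overlay(n,img,boxes,pose,x0,y0,w,h,s):
    c=viewer.calibration(n); im=cv2.resize(img[y0:y0+h,x0:x0+w],None,fx=s,fy=s,interpolation=cv2.INTER_CUBIC)
    for lo,hi in boxes:
        C,E=boxl(lo,hi); p=proj(glob(C,*pose),c); p=((p-[x0,y0]+.5)*s-.5)
        for i,j in E: cv2.line(im,tuple(int(v) for v in p[i].round()),tuple(int(v) for v in p[j].round()),(255,0,255),1,cv2.LINE_AA)
    return im
def SB(q):
    k=q-.1; return [([-.02,-.225,0],[.17,.035,.02]),([0,-.028,.02],[.008,.028,.128]),([.038,-.028,.02],[.046,.028,.128]),([.014,-.152+k,.02],[.032,.022+k,.125]),([.011,-.112+k,.125],[.035,-.088+k,.175]),([.0945,-.1275+k,.07],[.1495,-.0725+k,.123])]
PB=[([-.014,-.018,0],[0,.018,.052]),([-.072,-.018,0],[-.062,.018,.052]),([0,-.01,.022],[.076,.01,.042]),([-.092,-.016,.016],[-.087,.016,.048])]
def hs(*l):
    H=max(i.shape[0] for i in l); return np.hstack([cv2.copyMakeBorder(i,0,H-i.shape[0],0,4,cv2.BORDER_CONSTANT) for i in l])
E
python3 - <<'E'
from ov import *
t=cv2.imread("pics/top0.png");s=cv2.imread("pics/side0.png")
pose=(.628,.040,.097)
cv2.imwrite("pics/o1.png",hs(overlay("top",t,SB(.0295),pose,255,130,95,75,4),overlay("side",s,SB(.0295),pose,270,180,100,90,4))[:,:800])
pose=(.465,.335,.279,.01)
cv2.imwrite("pics/o2.png",hs(overlay("top",t,PB,pose,165,212,45,70,8),overlay("side",s,PB,pose,172,162,65,45,6)))
E
```

```text
(no output)
```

View pics/o1.png

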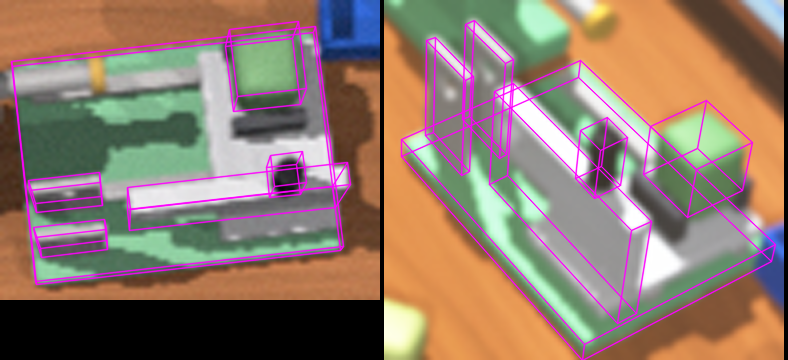

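View pics/o2.png

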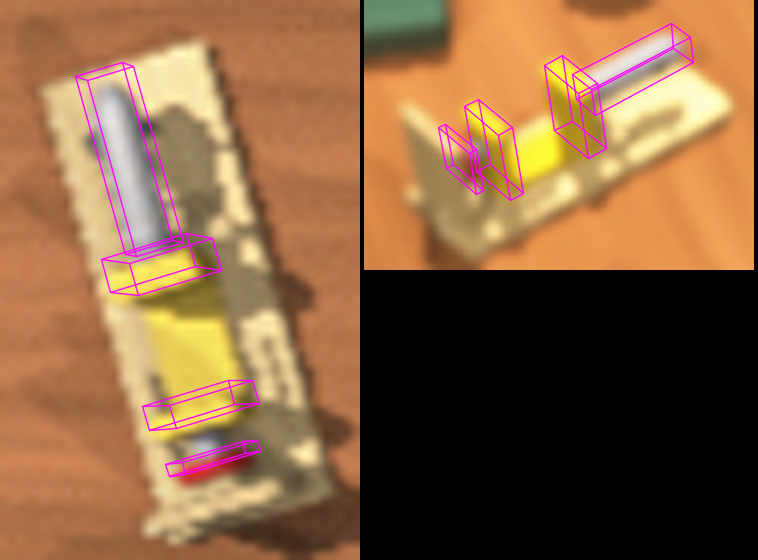

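```bash
python3 - <<'E'
import cv2,numpy as np
def g(n,x0,y0,w,h,s):
    im=cv2.resize(cv2.imread(f"pics/{n}0.png")[y0:y0+h,x0:x0+w],None,fx=s,fy=s,interpolation=cv2.INTER_NEAREST)
    for i in range(0,w,5): cv2.putText(im,str(x0+i),(i*s,10),0,.35,(255,255,255),1); cv2.line(im,(i*s,12),(i*s,18),(255,255,255),1)
    for i in range(0,h,5): cv2.putText(im,str(y0+i),(0,i*s+4),0,.35,(255,255,255),1)
    return im
cv2.imwrite("pics/z1.png",g("top",168,212,40,72,8)); cv2.imwrite("pics/z2.png",g("side",175,162,62,46,12))
E
```

```text
(no output)
```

View pics/z1.png

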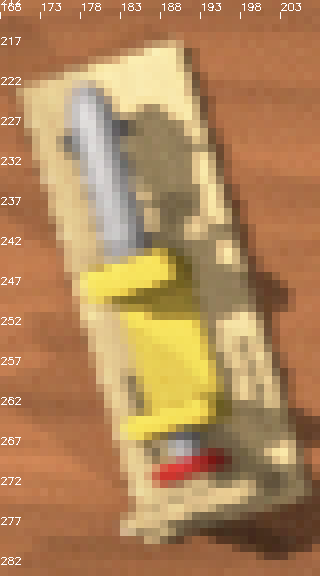

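View pics/z2.png

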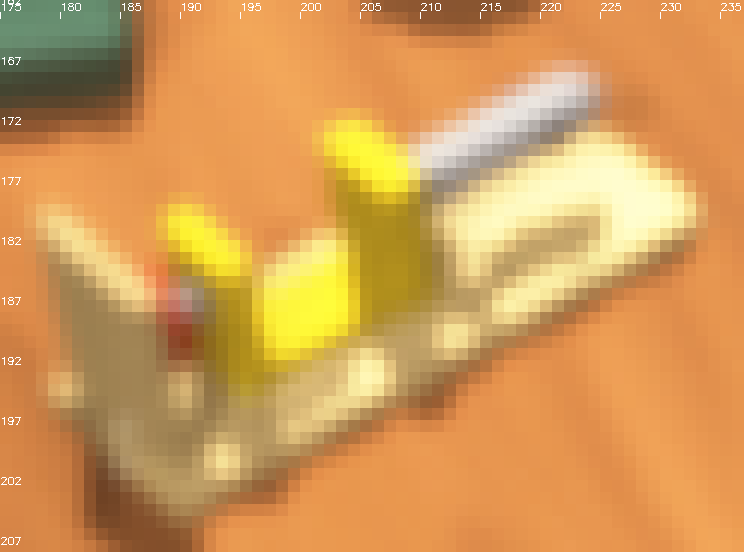

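```bash
python3 - <<'E'
from cell import viewer
from h import *
T=viewer.calibration("top");S=viewer.calibration("side")
def tri(a,b):
    def f(X): return np.r_[proj(X,T)[0]-a,proj(X,S)[0]-b]
    from scipy.optimize import least_squares
    r=least_squares(f,[.45,.33,.05]);return r.x.round(4),r.fun.round(2)
for nm,a,b,z in [("collar",(183.5,246.25),(205.17,174.83),.062),("plate",(188.5,264),(191.4,181.5),.062),("tip",(178.5,221.75),(224.8,168.7),.042)]:
    print(nm,ray(a,T,z).round(4),ray(b,S,z).round(4),*tri(a,b))
E
```

```text
collar [0.4521 0.3316 0.062 ] [0.4538 0.3291 0.062 ] [0.4532 0.3318 0.0601] [ 0.08 -0.32 -0.36  0.04]
plate [0.3946 0.3151 0.062 ] [0.3972 0.3152 0.062 ] [0.3957 0.3147 0.0627] [ 0.08 -0.34 -0.38  0.04]
tip [0.5338 0.3529 0.042 ] [0.5389 0.3554 0.042 ] [0.5352 0.3516 0.0456] [ 0.15 -0.53 -0.62  0.08]
```

The triangulated pin heights (0.060–0.063) agree with the expected 0.062, and the plate–collar spacing is 59 mm against 60 mm nominal. The poses are good to about 2 mm. Step 1: grasp the knob and slide the carriage home.

```bash
cat > r.py <<'E'
import numpy as np
from scipy.spatial.transform import Rotation as Ro
from cell import ctrl, hand, viewer, job
A=.097; u=np.array([np.cos(A),np.sin(A),0]); w=np.array([-np.sin(A),np.cos(A),0]); O=np.array([.628,.040,0])
def down(th):
    y=np.array([np.cos(th),np.sin(th),0]);z=np.array([0,0,-1.]);return Ro.from_matrix(np.stack([np.cross(y,z),y,z],1)).as_rotvec()
def best(p,th):
    o=[]
    for t in (th,th+np.pi):
        q=ctrl.inverse_kinematics(p,down(t))
        if q is not None: o.append((abs(q[5]),t,q))
    return min(o,key=lambda x:x[0])[1]
def st():
    s=ctrl.read_state();print("clk %.1f"%s["clock"],"tcp",s["tcp_pos"].round(4),"F",s["ft_force"].round(1),"gap %.4f"%(s["finger_gap"]*.088),"q",s["q"].round(2));return s
E
python3 - <<'E'
from r import *
k=O+.023*u-.1705*w
up=k+[0,0,.29]
th=best(up,A+np.pi/2);print(k,th,ctrl.inverse_kinematics(up,down(th)))
hand.grip(.68)
ctrl.movep(up,down(th));st()
ctrl.move_l(k+[0,0,.136],.2);s=st()
hand.grip(0,20);st()
r=ctrl.move_l(s["tcp_pos"]+.078*w,.06,max_force=18);e=st();print(r,((e["tcp_pos"]-s["tcp_pos"])@w).round(4))
import cv2
for n in("top","side"): im,d=viewer.capture(n);cv2.imwrite(f"pics/{n}1.png",im)
E
```

```text
[ 0.66740446 -0.12747101  0.        ] 4.809388980384689 [-2.06236821e-01  4.42572358e-01  1.43793692e+00 -8.88178420e-16
  1.26108338e+00  1.26755951e+00]
clk 4.8 tcp [ 0.6675 -0.1266  0.29  ] F [-0.2 -0.4 -0.5] gap 0.0597 q [-0.2   0.44  1.44  0.    1.26  1.27]
clk 5.7 tcp [ 0.6683 -0.1276  0.1372] F [-0.8 -0.   1. ] gap 0.0599 q [-0.21  0.6   1.55  0.    0.99  1.27]
clk 6.3 tcp [ 0.6675 -0.1275  0.1363] F [-1.8  0.   2.2] gap 0.0239 q [-0.21  0.6   1.56 -0.    0.99  1.27]
clk 7.5 tcp [ 0.6601 -0.0557  0.1362] F [ 0.  -2.3  3.5] gap 0.0238 q [-0.1   0.58  1.6  -0.    0.97  1.37]
True 0.0723
```

```bash
python3 - <<'E'
from r import *
import cv2
s=ctrl.read_state();p=s["tcp_pos"]
r=ctrl.move_l(p+.006*w,.03,max_force=20);e=st();print(r,(e["tcp_pos"]-p)@w)
hand.grip(.68);e=st()
ctrl.move_l(e["tcp_pos"]+[0,0,.13],.3);st()
ctrl.movep([.45,.15,.40],e["orientation"]);
for n in("top","side"): im,d=viewer.capture(n);cv2.imwrite(f"pics/{n}1.png",im);np.save(f"{n}1.npy",d)
st()
from ov import *
t=cv2.imread("pics/top1.png");s=cv2.imread("pics/side1.png")
cv2.imwrite("pics/o3.png",hs(overlay("top",t,SB(.1),(.628,.04,.097),255,130,95,75,4),overlay("side",s,SB(.1),(.628,.04,.097),270,180,100,90,4))[:,:800])
E
```

```text
clk 7.8 tcp [ 0.66   -0.0558  0.1362] F [-0.2 -3.   3.7] gap 0.0236 q [-0.1   0.58  1.6  -0.01  0.97  1.38]
True -6.129463537173191e-05
clk 8.5 tcp [ 0.6598 -0.0561  0.136 ] F [0.1 0.7 0.3] gap 0.0600 q [-0.1   0.58  1.6  -0.01  0.97  1.38]
clk 9.1 tcp [ 0.6598 -0.0561  0.2667] F [-1.   0.6 -0.4] gap 0.0600 q [-0.1   0.44  1.5  -0.01  1.2   1.38]
clk 10.4 tcp [0.4506 0.1494 0.3991] F [-1.   0.4 -0.8] gap 0.0598 q [ 0.3   0.03  1.73 -0.01  1.39  1.77]
```

View pics/o3.png

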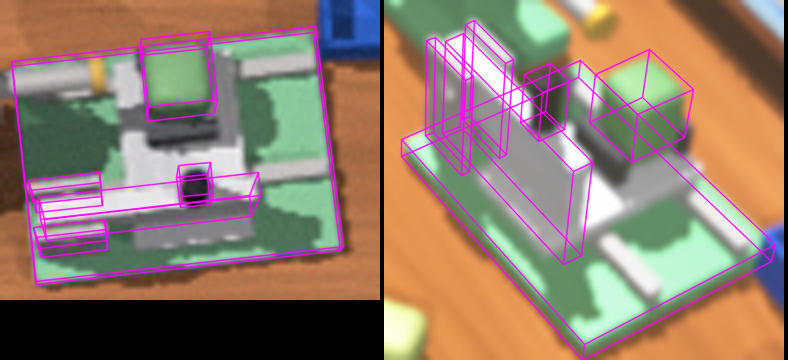

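The carriage is home. It stopped hard after 72 mm and the overlay agrees in both views. The gripped knob also puts the slide's y 1.5 mm further left, so I take that as the correction. Next I take the pin out of the rack.

```bash
sed -i 's/O=np.array(\[.628,.040,0\])/O=np.array([.6279,.0415,0])/' r.py
python3 - <<'E'
from r import *
import cv2
a=.272; pu=np.array([np.cos(a),np.sin(a),0]); P=np.array([.4601,.3327,0])
g=P-.008*pu
th=best(g+[0,0,.2],a+np.pi/2); print(th, ctrl.inverse_kinematics(g+[0,0,.028],down(th)))
hand.grip(.70)
ctrl.movep(g+[0,0,.16],down(th)); st()
print(ctrl.move_l(g+[0,0,.029],.12,max_force=15)); st()
hand.grip(0,40); s=st()
for n in("top","side"): im,d=viewer.capture(n);cv2.imwrite(f"pics/{n}2.png",im)
print(ctrl.move_l(s["tcp_pos"]+[0,0,.20],.2)); st()
for n in("top","side"): im,d=viewer.capture(n);cv2.imwrite(f"pics/{n}3.png",im)
# feasibility of placing
m=np.array([.44,-.295,0])+.008*u
for t in (A+np.pi/2,A-np.pi/2,A,A+np.pi): print(t,ctrl.inverse_kinematics(m+[0,0,.03],down(t)), ctrl.inverse_kinematics(O-.073*u+[0,0,.081],down(t)))
f=lambda n,k,x,y:cv2.resize(cv2.imread(f"pics/{n}{k}.png")[y:y+100,x:x+130],None,fx=3,fy=3)
cv2.imwrite("pics/o4.png",np.vstack([np.hstack([f("top",2,120,190),f("side",2,150,110)]),np.hstack([f("top",3,120,190),f("side",3,150,90)])]))
E
```

```text
1.8427963267948966 [ 0.60977397  0.62136824  1.86884495  0.          0.65137946 -1.23302236]
clk 13.2 tcp [0.4526 0.3306 0.1602] F [-0.9 -0.5 -0.3] gap 0.0617 q [ 0.61  0.41  1.82  0.    0.91 -1.23]
False
clk 14.5 tcp [0.4528 0.3309 0.0296] F [0.8 0.4 0.5] gap 0.0615 q [ 0.61  0.62  1.87  0.    0.65 -1.23]
clk 15.0 tcp [0.4527 0.3308 0.0294] F [-0.9  1.4  3.6] gap 0.0362 q [ 0.61  0.62  1.87  0.    0.65 -1.23]
False
clk 16.2 tcp [0.4519 0.3303 0.2281] F [-0.2  0.5 -1.7] gap 0.0357 q [ 0.61  0.32  1.77 -0.    1.05 -1.23]
1.6677963267948965 [-6.03351706e-01  5.95304982e-01  1.92314329e+00 -4.44089210e-16
  6.23144384e-01 -2.27114803e+00] [ 4.05371548e-02  5.27435276e-01  1.86674880e+00 -4.44089210e-16
  7.47408578e-01 -1.62725917e+00]
-1.4737963267948966 [-6.03351706e-01  5.95304982e-01  1.92314329e+00 -4.44089210e-16
  6.23144384e-01  8.70444621e-01] [ 4.05371548e-02  5.27435276e-01  1.86674880e+00 -4.44089210e-16
  7.47408578e-01  1.51433348e+00]
0.097 [-6.03351706e-01  5.95304982e-01  1.92314329e+00 -4.44089210e-16
  6.23144384e-01 -7.00351706e-01] [ 0.04053715  0.52743528  1.8667488   0.          0.74740858 -0.05646285]
3.238592653589793 [-0.60335171  0.59530498  1.92314329  0.          0.62314438  2.44124095] None
```

View pics/o4.png

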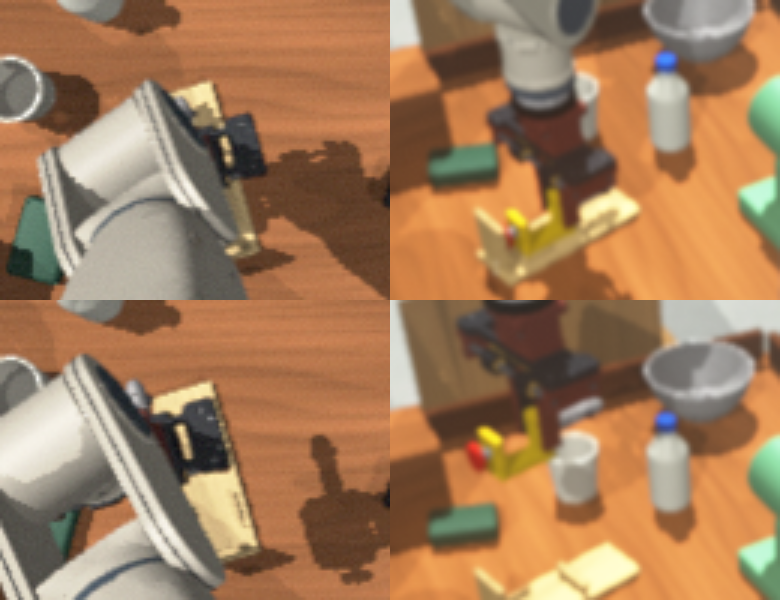

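The pin is held level in the hand with a gap of 36 mm, which matches the collar. I'll place it on the mat at the slide's yaw.

```bash
python3 - <<'E'
from r import *
import cv2
m=np.array([.441,-.295,0])
th=A+np.pi/2
ctrl.movep(m+[0,0,.22],down(th)); st()
ctrl.move_l(m+[0,0,.04],.15); 
print(ctrl.move_l(m+[0,0,.019],.03,max_force=6)); s=st()
hand.grip(.70); st()
ctrl.move_l(s["tcp_pos"]+[0,0,.2],.3)
ctrl.movep([.40,.1,.40],down(A)); st()
for n in("top","side"): im,d=viewer.capture(n);cv2.imwrite(f"pics/{n}4.png",im);np.save(f"{n}4.npy",d)
def g(n,x0,y0,w,h,s):
    im=cv2.resize(cv2.imread(f"pics/{n}4.png")[y0:y0+h,x0:x0+w],None,fx=s,fy=s,interpolation=cv2.INTER_NEAREST)
    for i in range(0,w,5): cv2.putText(im,str(x0+i),(i*s,10),0,.35,(255,255,255),1); cv2.line(im,(i*s,12),(i*s,18),(255,255,255),1)
    for i in range(0,h,5): cv2.putText(im,str(y0+i),(0,i*s+4),0,.35,(255,255,255),1)
    return im
cv2.imwrite("pics/z3.png",g("top",345,210,60,75,8)); cv2.imwrite("pics/z4.png",g("side",238,290,85,60,9))
E
```

```text
clk 18.6 tcp [ 0.4415 -0.2944  0.22  ] F [ 1.2  0.6 -2.3] gap 0.0359 q [-0.61  0.29  1.84  0.    1.01 -2.28]
True
clk 20.5 tcp [ 0.4409 -0.295   0.0221] F [-0.3 -0.2  4.4] gap 0.0357 q [-0.61  0.6   1.94  0.    0.6  -2.28]
clk 21.1 tcp [ 0.4405 -0.2946  0.022 ] F [ 0.1 -0.1  0.4] gap 0.0617 q [-0.61  0.61  1.94  0.    0.6  -2.28]
clk 24.0 tcp [0.4    0.0998 0.3995] F [0.8 0.  0.1] gap 0.0617 q [ 0.22 -0.09  1.84 -0.    1.39  0.12]
```

View pics/z3.png

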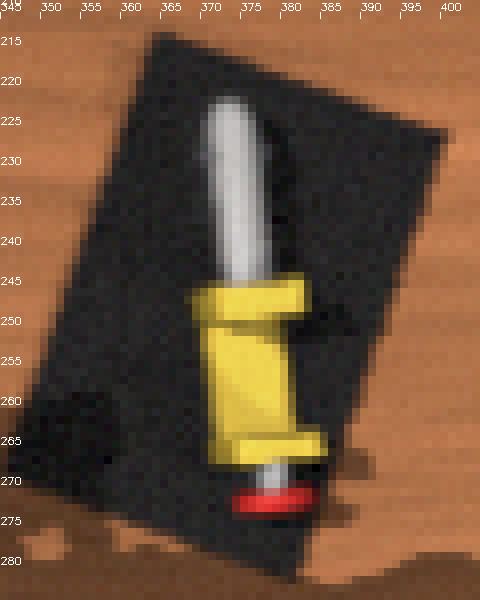

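View pics/z4.png

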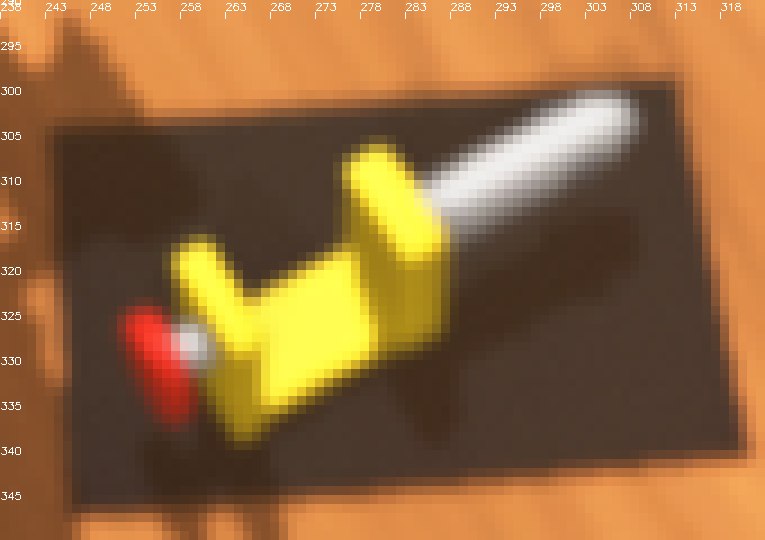

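```bash
python3 - <<'E'
from r import *
from h import *
from scipy.optimize import least_squares
T=viewer.calibration("top");S=viewer.calibration("side")
for nm,a,b,z in [("collar",(376.9,246.75),(281.7,311.9),.055),("plate",(379.75,265.5),(261.4,322.5),.055),("tip",(373,221.75),(306.4,301.7),.035)]:
    r=least_squares(lambda X: np.r_[proj(X,T)[0]-a,proj(X,S)[0]-b],[.4,-.3,.05])
    print(nm,ray(a,T,z).round(4),ray(b,S,z).round(4),r.x.round(4),r.fun.round(2))
# expectation from place
g=np.array([.4407,-.2948,0]); print("exp collar",g+.001*u,"plate",g-.059*u,"tip",g+.084*u)
E
```

```text
collar [ 0.4412 -0.295   0.055 ] [ 0.4435 -0.2961  0.055 ] [ 0.4426 -0.2956  0.0547] [ 0.15 -0.45 -0.38  0.06]
plate [ 0.3807 -0.302   0.055 ] [ 0.3822 -0.3005  0.055 ] [ 0.3812 -0.3017  0.0575] [ 0.05 -0.17 -0.14  0.02]
tip [ 0.5242 -0.289   0.035 ] [ 0.5251 -0.2869  0.035 ] [ 0.524  -0.2885  0.0378] [ 0.   -0.01 -0.01  0.  ]
exp collar [ 0.4416953  -0.29470315  0.        ] plate [ 0.38197735 -0.30051403  0.        ] tip [ 0.52430513 -0.28666477  0.        ]
```

Camera and robot agree on the pin to about 1 mm, with height and yaw both as expected. Now the pinch grasp along the pin's length.

```bash
python3 - <<'E'
from r import *
import cv2
g=np.array([.4407,-.2950,0])-.067*u
hand.grip(.56)
ctrl.movep(g+[0,0,.17],down(A)); st()
print(ctrl.move_l(g+[0,0,.0165],.12,max_force=10)); st()
hand.grip(0,30); s=st()
print(ctrl.move_l(s["tcp_pos"]+[0,0,.12],.15)); ctrl.dwell(.2); st()
for n in("top","side"): im,d=viewer.capture(n);cv2.imwrite(f"pics/{n}5.png",im)
cv2.imwrite("pics/o5.png",np.hstack([cv2.resize(cv2.imread("pics/top5.png")[200:300,330:430],None,fx=4,fy=4),cv2.resize(cv2.imread("pics/side5.png")[215:340,205:330],None,fx=3.2,fy=3.2)]))
E
```

```text
clk 26.2 tcp [ 0.3747 -0.3012  0.1705] F [-0.2 -0.1  0.4] gap 0.0492 q [-0.7   0.29  1.98  0.    0.87 -0.8 ]
False
clk 27.6 tcp [ 0.3744 -0.3018  0.017 ] F [-0.6 -0.3 -0. ] gap 0.0489 q [-0.7   0.57  2.05 -0.    0.52 -0.8 ]
clk 28.2 tcp [ 0.3745 -0.3018  0.0168] F [1.1 0.4 3.9] gap 0.0222 q [-0.7   0.57  2.05  0.    0.52 -0.8 ]
False
clk 29.3 tcp [ 0.374  -0.3014  0.1359] F [ 0.1 -0.  -1.6] gap 0.0220 q [-0.7   0.35  2.01 -0.    0.79 -0.8 ]
```

View pics/o5.png

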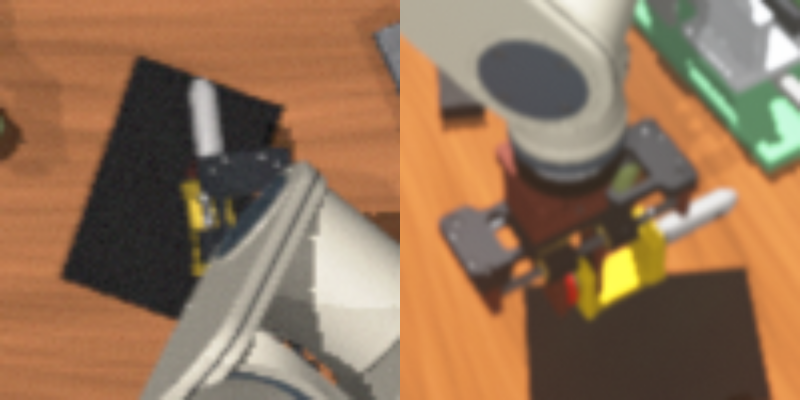

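The gap is 22.0 mm, so the button is fully in and the pin is held. I'll move to in front of the hole and check the tip against it.

```bash
python3 - <<'E'
from r import *
import cv2
s=ctrl.read_state()
ctrl.move_l(s["tcp_pos"]+[0,0,.07],.25)
h=O-.179*u
ctrl.movep(h+[0,0,.18],down(A))
ctrl.move_l(h+[0,0,.0818],.15); ctrl.dwell(.2); st()
for n in("top","side"): im,d=viewer.capture(n);cv2.imwrite(f"pics/{n}6.png",im);np.save(f"{n}6.npy",d)
from ov import *
t=cv2.imread("pics/top6.png");sd=cv2.imread("pics/side6.png")
pb=PB[:3]
pose=(*(O-.106*u)[:2],A,.068)
a=overlay("top",t,pb+SB(.1)[1:3],pose,250,150,50,75,8) if 0 else None
def two(n,img,x0,y0,w,hh,sc):
    im=cv2.resize(img[y0:y0+hh,x0:x0+w],None,fx=sc,fy=sc,interpolation=cv2.INTER_CUBIC)
    c=viewer.calibration(n)
    for bs,ps in((PB[:3],pose),(SB(.1)[1:3],(O[0],O[1],A))):
        for lo,hi in bs:
            C,E=boxl(lo,hi);p=(proj(glob(C,*ps),c)-[x0,y0]+.5)*sc-.5
            for i,j in E: cv2.line(im,tuple(int(v) for v in p[i].round()),tuple(int(v) for v in p[j].round()),(255,0,255),1,cv2.LINE_AA)
    return im
cv2.imwrite("pics/o6.png",hs(two("top",t,245,170,50,75,8),two("side",sd,225,175,65,65,6)))
cv2.imwrite("pics/o6b.png",hs(cv2.resize(t[170:245,245:295],None,fx=8,fy=8),cv2.resize(sd[175:240,225:290],None,fx=6,fy=6)))
E
```

```text
clk 32.1 tcp [0.4505 0.0241 0.0827] F [-0.5 -0.  -0.8] gap 0.0220 q [ 0.03  0.41  2.1   0.    0.63 -0.07]
```

View pics/o6.png

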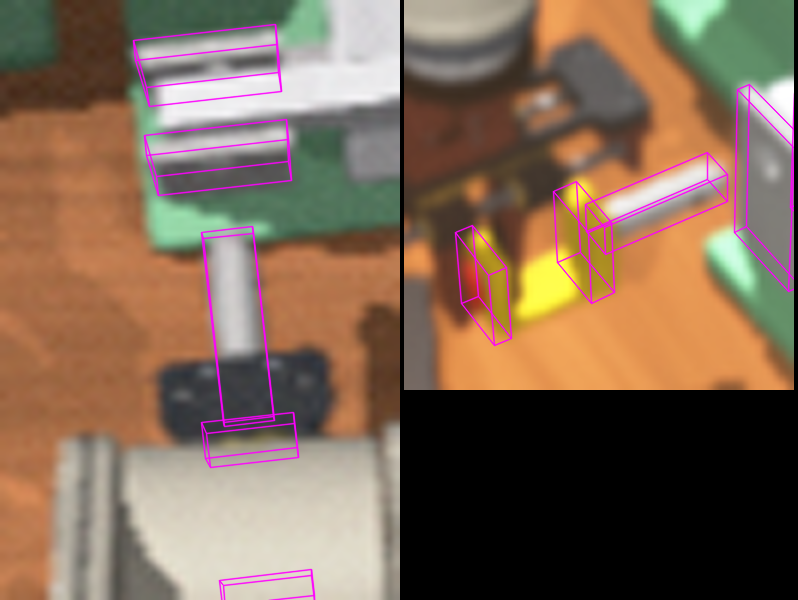

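View pics/o6b.png

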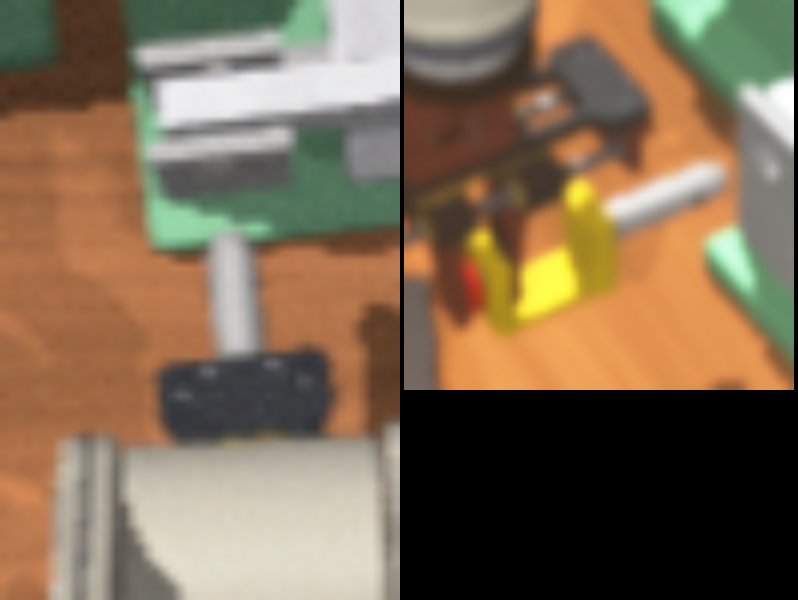

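The pin sits exactly on its model in both views. The ears look about 1 mm to the right of my model, so I'll check their edges at sub-pixel level before pushing.

```bash
python3 - <<'E'
from ov import *
from r import O,A,u,w
from scipy.ndimage import map_coordinates
for n,k in (("top",1),("top",6),("side",1)):
    im=cv2.cvtColor(cv2.imread(f"pics/{n}{k}.png"),cv2.COLOR_BGR2GRAY).astype(float);c=viewer.calibration(n)
    for nm,x in (("near",.004),("far",.042)):
        ys=np.arange(-.045,.0451,.0005);L=np.stack([np.full_like(ys,x),ys,np.full_like(ys,.128)],1)
        px=proj(glob(L,O[0],O[1],A),c);pr=map_coordinates(im,[px[:,1],px[:,0]],order=1)
        print(n,k,nm,"mm:val",[(round(y*1000),int(v)) for y,v in zip(ys[::4],pr[::4])])
E
```

```text
top 1 near mm:val [(-45, 95), (-43, 92), (-41, 91), (-39, 90), (-37, 89), (-35, 89), (-33, 92), (-31, 115), (-29, 140), (-27, 165), (-25, 178), (-23, 185), (-21, 181), (-19, 171), (-17, 161), (-15, 159), (-13, 160), (-11, 164), (-9, 166), (-7, 168), (-5, 168), (-3, 170), (-1, 171), (1, 174), (3, 176), (5, 178), (7, 178), (9, 176), (11, 172), (13, 167), (15, 164), (17, 165), (19, 172), (21, 180), (23, 183), (25, 182), (27, 178), (29, 157), (31, 136), (33, 117), (35, 113), (37, 112), (39, 112), (41, 112), (43, 111), (45, 112)]
top 1 far mm:val [(-45, 156), (-43, 160), (-41, 160), (-39, 161), (-37, 162), (-35, 160), (-33, 160), (-31, 163), (-29, 169), (-27, 176), (-25, 185), (-23, 179), (-21, 169), (-19, 162), (-17, 162), (-15, 165), (-13, 163), (-11, 163), (-9, 163), (-7, 166), (-5, 169), (-3, 172), (-1, 172), (1, 171), (3, 169), (5, 168), (7, 165), (9, 160), (11, 159), (13, 163), (15, 165), (17, 165), (19, 165), (21, 167), (23, 168), (25, 157), (27, 135), (29, 103), (31, 77), (33, 58), (35, 54), (37, 53), (39, 53), (41, 54), (43, 53), (45, 52)]
top 6 near mm:val [(-45, 97), (-43, 95),
[... 1393 characters left out ...]
 (17, 229), (19, 223), (21, 221), (23, 212), (25, 195), (27, 180), (29, 164), (31, 147), (33, 136), (35, 130), (37, 127), (39, 126), (41, 126), (43, 126), (45, 126)]
side 1 far mm:val [(-45, 90), (-43, 94), (-41, 98), (-39, 106), (-37, 115), (-35, 129), (-33, 150), (-31, 175), (-29, 191), (-27, 206), (-25, 224), (-23, 221), (-21, 224), (-19, 229), (-17, 224), (-15, 225), (-13, 228), (-11, 223), (-9, 225), (-7, 226), (-5, 223), (-3, 226), (-1, 225), (1, 222), (3, 226), (5, 223), (7, 221), (9, 225), (11, 221), (13, 220), (15, 226), (17, 221), (19, 218), (21, 218), (23, 203), (25, 188), (27, 174), (29, 154), (31, 136), (33, 125), (35, 119), (37, 116), (39, 114), (41, 113), (43, 113), (45, 112)]
```

```bash
python3 - <<'E'
from ov import *
from r import O,A,u,w
from scipy.ndimage import map_coordinates
tcp=np.array([.4505,.0241,.0827]); o=tcp+.073*u
for n in ("top","side"):
    im=cv2.cvtColor(cv2.imread(f"pics/{n}6.png"),cv2.COLOR_BGR2GRAY).astype(float);c=viewer.calibration(n)
    cam=-np.array(c["R"]).T@np.array(c["t"])
    for x in ((.05,.06,.065) if n=="top" else (.02,.04,.06)):
        ctr=o+x*u; ctr[2]=.1009
        v=cam-ctr; v-=v@u*u; v/=np.linalg.norm(v); e=np.cross(v,u)   # silhouette direction
        if n=="side": pass
        ds=np.arange(-.02,.0201,.001);L=ctr+ds[:,None]*e
        px=proj(L,c);pr=map_coordinates(im,[px[:,1],px[:,0]],order=1)
        print(n,x,"e",e.round(2),[(round(d*1000),int(k)) for d,k in zip(ds,pr)])
E
```

```text
top 0.05 e [-0.1   1.    0.01] [(-20, 134), (-19, 134), (-18, 133), (-17, 133), (-16, 132), (-15, 131), (-14, 131), (-13, 130), (-12, 127), (-11, 124), (-10, 121), (-9, 127), (-8, 133), (-7, 140), (-6, 151), (-5, 162), (-4, 174), (-3, 183), (-2, 190), (-1, 196), (0, 201), (1, 202), (2, 202), (3, 202), (4, 196), (5, 191), (6, 185), (7, 174), (8, 163), (9, 152), (10, 144), (11, 138), (12, 131), (13, 130), (14, 133), (15, 136), (16, 138), (17, 138), (18, 138), (19, 137), (20, 136)]
top 0.06 e [-0.1   1.    0.01] [(-20, 136), (-19, 136), (-18, 136), (-17, 135), (-16, 135), (-15, 134), (-14, 133), (-13, 129), (-12, 125), (-11, 122), (-10, 125), (-9, 128), (-8, 131), (-7, 143), (-6, 155), (-5, 166), (-4, 176), (-3, 185), (-2, 194), (-1, 200), (0, 201), (1, 203), (2, 203), (3, 197), (4, 191), (5, 184), (6, 175), (7, 166), (8, 157), (9, 150), (10, 142), (11, 135), (12, 132), (13, 131), (14, 131), (15, 131), (16, 132), (17, 132), (18, 133), (19, 132), (20, 132)]
top 0.065 e [-0.1   1.    0.01] [(-20, 119), (-19, 115), (-18, 111), (-17, 107), (-16, 103), (-15, 99), (-14, 99), (-13, 99), (-12, 
[... 1103 characters left out ...]
02), (1, 212), (2, 221), (3, 230), (4, 232), (5, 234), (6, 235), (7, 231), (8, 224), (9, 216), (10, 207), (11, 194), (12, 182), (13, 171), (14, 163), (15, 158), (16, 152), (17, 148), (18, 146), (19, 143), (20, 141)]
side 0.06 e [-0.07  0.74  0.67] [(-20, 165), (-19, 165), (-18, 164), (-17, 162), (-16, 160), (-15, 157), (-14, 152), (-13, 146), (-12, 139), (-11, 133), (-10, 127), (-9, 122), (-8, 122), (-7, 127), (-6, 133), (-5, 140), (-4, 152), (-3, 165), (-2, 178), (-1, 191), (0, 202), (1, 212), (2, 222), (3, 226), (4, 229), (5, 231), (6, 229), (7, 224), (8, 218), (9, 212), (10, 202), (11, 192), (12, 182), (13, 174), (14, 169), (15, 164), (16, 160), (17, 158), (18, 156), (19, 154), (20, 153)]
```

The ears and pin agree to about 1 mm across, with the pin slightly left and high. I'll trim that and insert under a force limit.

```bash
python3 - <<'E'
from r import *
h=O-.0008*w
f=lambda tipx: h+(tipx-.149)*u+[0,0,.0812]
ctrl.move_l(f(-.006),.08); ctrl.dwell(.15); st()
for tx in (.012,.03,.05,.068):
    r=ctrl.move_l(f(tx),.06,max_force=15); s=st(); print(tx,r,"local",((s["tcp_pos"]-O)@u+.149).round(4),((s["tcp_pos"]-O)@w).round(4),"Fu %.1f Fw %.1f"%(s["ft_force"]@u,s["ft_force"]@w))
    if r: break
E
```

```text
clk 32.8 tcp [0.4731 0.0257 0.081 ] F [ 0.4 -0.8 -2.7] gap 0.0223 q [ 0.03  0.44  2.05  0.    0.66 -0.07]
clk 33.3 tcp [0.4919 0.0275 0.0811] F [-0.2 -0.5 -0.8] gap 0.0219 q [ 0.03  0.46  2.01 -0.    0.68 -0.07]
0.012 False local 0.0123 -0.0008 Fu -0.3 Fw -0.5
clk 33.7 tcp [0.51   0.0292 0.0812] F [-0.1 -0.2 -0.9] gap 0.0218 q [ 0.03  0.48  1.97  0.    0.7  -0.06]
0.03 False local 0.0304 -0.0008 Fu -0.1 Fw -0.2
clk 34.2 tcp [0.5296 0.0311 0.0811] F [ 0.8  0.4 -2. ] gap 0.0222 q [ 0.04  0.5   1.92 -0.    0.72 -0.06]
0.05 False local 0.0502 -0.0008 Fu 0.9 Fw 0.3
clk 34.6 tcp [0.5478 0.0329 0.0812] F [-0.8  0.3 -1.3] gap 0.0219 q [ 0.04  0.52  1.88  0.    0.74 -0.06]
0.068 False local 0.0685 -0.0008 Fu -0.8 Fw 0.4
```

It slides in freely with no side forces. I'll push on until the collar makes contact.

```bash
python3 - <<'E'
from r import *
import cv2
h=O-.0008*w
f=lambda tipx: h+(tipx-.149)*u+[0,0,.0812]
r=ctrl.move_l(f(.084),.03,max_force=12); s=st(); print(r,"tip local",((s["tcp_pos"]-O)@u+.149).round(4),"Fu %.1f"%(s["ft_force"]@u))
for n in("top","side"): im,d=viewer.capture(n);cv2.imwrite(f"pics/{n}7.png",im)
cv2.imwrite("pics/o7.png",np.hstack([cv2.resize(cv2.imread("pics/top7.png")[150:250,240:340],None,fx=4,fy=4),cv2.resize(cv2.imread("pics/side7.png")[160:260,240:340],None,fx=4,fy=4)]))
E
```

```text
clk 35.0 tcp [0.5528 0.0334 0.0806] F [-0.   1.1  2.4] gap 0.0221 q [ 0.04  0.53  1.87 -0.    0.75 -0.06]
True tip local 0.0735 Fu 0.1
```

View pics/o7.png

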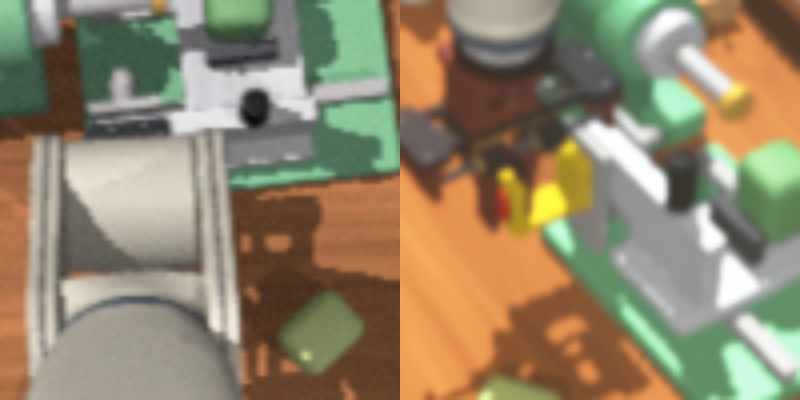

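The nose shows beyond the far ear and the collar is at the near ear. I'll push again, harder, to confirm it is seated.

```bash
python3 - <<'E'
from r import *
h=O-.0008*w
s=ctrl.read_state()
for i in range(2):
    p=ctrl.read_state()["tcp_pos"]
    r=ctrl.move_l(p+.008*u,.03,max_force=22); s=st(); print(r,"tip local",((s["tcp_pos"]-O)@u+.149).round(4),"Fu %.1f"%(s["ft_force"]@u), "adv",((s["tcp_pos"]-p)@u).round(4))
E
```

```text
clk 35.4 tcp [0.5527 0.0333 0.0801] F [-4.  -1.   8.4] gap 0.0221 q [ 0.04  0.53  1.86 -0.    0.76 -0.06]
True tip local 0.0734 Fu -4.1 adv -0.0001
clk 35.6 tcp [0.5525 0.0333 0.0796] F [-3.9 -0.5  9.3] gap 0.0224 q [ 0.04  0.54  1.85 -0.    0.78 -0.06]
True tip local 0.0732 Fu -4.0 adv -0.0002
```

```bash
python3 - <<'E'
from r import *
from h import *
from ov import *
c=viewer.calibration("top"); p=ray((270,166.6),c,.1); D=p-np.r_[O[:2],.1]; print("tip local",(D@u).round(4),(D@w).round(4))
pose=(*O[:2],A,.068)
hole=lambda n,x0,y0,ww,hh:overlay(n,cv2.imread(f"pics/{n}7.png"),[PB[0],PB[2],([.0,-.028,-.048],[.008,.028,.06]),([.038,-.028,-.048],[.046,.028,.06])],pose,x0,y0,ww,hh,7)
cv2.imwrite("pics/o8.png",hs(hole("top",250,150,55,60),hole("side",255,175,55,60)))
E
```

```text
tip local 0.0739 -0.002
```

View pics/o8.png

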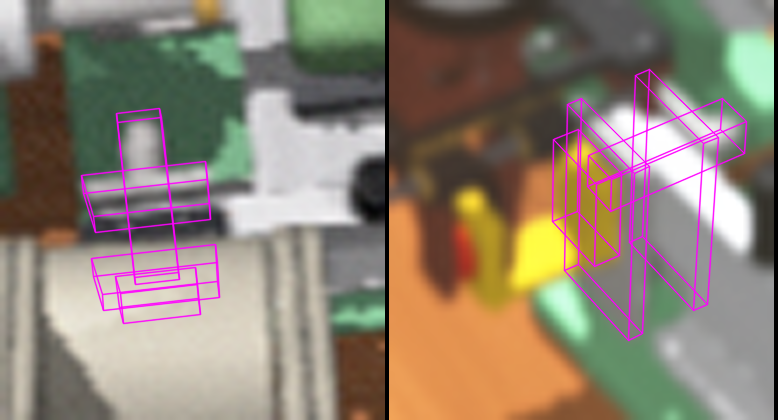

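The model for a seated collar fits both views, so I'll release, back off upward and check the button.

```bash
python3 - <<'E'
from r import *
import cv2
hand.grip(.56); s=st()
print(ctrl.move_l(s["tcp_pos"]+[0,0,.13],.15)); st()
ctrl.movep([.40,.25,.38],down(A)); ctrl.dwell(.2); st()
for n in("top","side"): im,d=viewer.capture(n);cv2.imwrite(f"pics/{n}9.png",im);np.save(f"{n}9.npy",d)
from ov import *
pose=(*O[:2],A,.068)
ov=lambda n,x0,y0,ww,hh:overlay(n,cv2.imread(f"pics/{n}9.png"),PB,pose,x0,y0,ww,hh,7)
raw=lambda n,x0,y0,ww,hh:cv2.resize(cv2.imread(f"pics/{n}9.png")[y0:y0+hh,x0:x0+ww],None,fx=7,fy=7)
cv2.imwrite("pics/o9.png",hs(ov("top",250,155,50,75),ov("side",240,175,60,60)))
cv2.imwrite("pics/o9b.png",hs(raw("top",250,155,50,75),raw("side",240,175,60,60)))
for n in("top","side"): cv2.imwrite(f"pics/f_{n}.png",cv2.imread(f"pics/{n}9.png"))
E
```

```text
clk 36.2 tcp [0.5525 0.0334 0.0791] F [-0.2  0.1  0.4] gap 0.0494 q [ 0.04  0.54  1.85 -0.    0.78 -0.06]
False
clk 37.3 tcp [0.5519 0.0333 0.2083] F [ 0.1 -0.5 -0.6] gap 0.0493 q [ 0.04  0.35  1.78 -0.    1.04 -0.06]
clk 38.7 tcp [0.4004 0.2493 0.3791] F [-0.2  0.6  0.7] gap 0.0494 q [ 0.53  0.03  1.77 -0.    1.34  0.44]
```

View pics/o9.png

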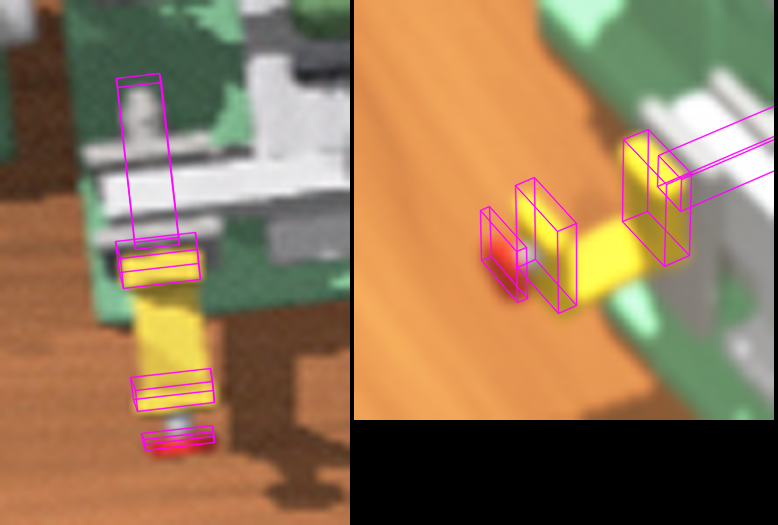

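View pics/o9b.png

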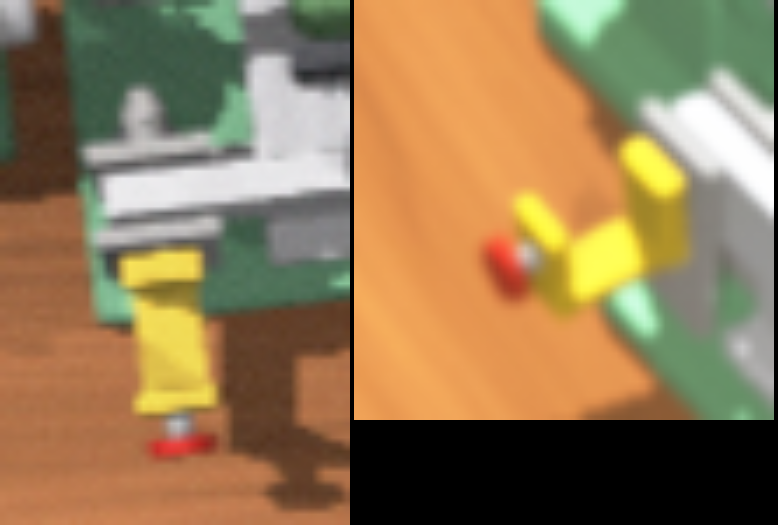

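View pics/top9.png

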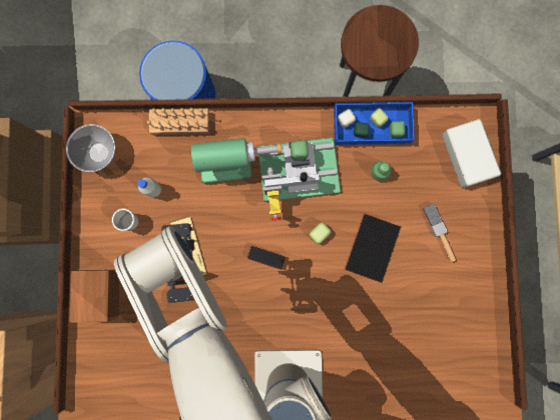

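The button is out: its rear face stands about 19 mm behind the plate, against 20 mm when out and 12 mm when in. The balls and nose show behind the far ear, the collar is at the near ear, and nothing else has moved. I'm handing it in.

```bash
python3 -c "
from r import *
job.sign_off(); st()"
```

```text
the job is handed in; nothing more can be done
the job is handed in; nothing more can be done
```

The job is done and handed in at about 39 s of the 72 s allowed; sign-off reports no verdict.

**What I did**
- I slid the carriage 72 mm to a hard stop by its knob.
- I lifted the pin out of the rack by its collar and laid it on the mat.
- I took it again with the button squeezed in; the finger gap was 22.0 mm, which means fully in.
- I pushed it through the ears and carriage until it stopped hard against a 22 N push limit, then let go.

**Last checks**
- **Button and balls:** the button's rear face stands about 19 mm behind the plate, against 20 mm when fully out. The balls and nose show behind the far ear.
- **Carriage and bench:** the carriage model matched both pictures at home after the slide. The bystanders looked unmoved in the last top picture, and the arm is clear.

**Where measurements disagreed**
- The pin stopped with its tip at 73.5 mm by my slideway estimate, against 76 mm nominal. That is within the 2–3 mm uncertainty of that estimate. With the balls locked, the play is 4 mm, inside the 6.5 mm limit.
- The handle hangs very slightly low in the hole clearance. The holes allow at most about 0.065 rad of tilt, against a limit of 0.15 rad.
- The two cameras and the knob grip disagreed by 1–2 mm on the slideway's sideways position. The pin still entered with almost no side force.

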